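# Draw a valve spool to its inspection mark and hold it

## Robot

A 6-joint arm with a two-finger parallel gripper is mounted at the origin on the work surface. World frame = base frame: x ahead of the robot, y to its left, z up, the work surface at z = 0. Lengths are in m, angles in rad, forces in N, time in s.
With the tool pointing down it reaches from about 0.35 to 0.775 m from the base axis. Payload 5.5 kg.
Tool frame: the origin (TCP) lies midway between the tips of the shut fingers; the grasp point (between the pads) lies grasp_offset behind it (grasp_offset is the distance from the TCP to the grasp point, in m); z points along the fingers, y is the line along which they close (so a half turn about z gives the same grasp; the last joint's range is limited). The gripper opens to 85 mm and grips with 20 to 120 N. Pads are 22 mm wide; open, the fingers measure 114 mm over their backs; the gripper's body (76 mm by 85 mm) begins 54 mm behind the grasp point. The pads swing forward as they close: fully open they stand 13 mm farther back than shut.
Start: joints at [-0.14, 0.313, 0.046, 1.304, 0, 1.431], TCP at [0.575, -0, 0.231] pointing down, gripper open.
Joint ranges: [-2.76, 2.76], [-0.86, 1.69], [-1.03, 1.26], [-2.2, 2.34], [-1.47, 1.5], [-3.14, 3.14]. Speed limits (rad/s): [2.57, 2.57, 3.14, 3.14, 3.14, 3.14].

## Interface

Orientations are given as a unit quaternion [w, x, y, z].
In Python, from workcell import * gives the robot as it stands.
- The arm moves only by the tool step_arm, never from a script. Its argument "deltas" is a list of rows, each a list of 7 numbers: the shift along the world's x, y, z in mm, then the turn, a rotation vector about the world's x, y, z in degrees, then the gripper's target within -1 to 1 (fully open at 1, half-way at 0, shut at -1). A call has 1 to 5 rows; each row shifts and turns the commanded pose from where the row before left it; what a row does not reach is not made up. A row lasts 1/10 s, in which the tool goes at most 50 mm and 8.59 degrees, less where a joint would pass 70% of its speed; a pose out of reach is approached as far as the arm can. A call is refused whole if a number of a shift passes 50 or a number of a turn 8.59, either way. A call with a gripper value outside its range is refused whole. The fingers move at their own pace and stop on an object; "newtons" is the grip in N (left out, the last holds). Time passes only in rows, so rows that do not move let the fingers close. It gives the time, the measured TCP pose, the force, the opening and the grip force at its end, in the units of the state.
- get_state(): the state, without advancing time (a new reading comes with each control period).
- read_camera(name): name is "scene" or "side" or "wrist"; returns a dict with "image" (384x512x3 uint8, red, green, blue), "z_map" (384x512 float32, m along the optical axis (not along the pixel's ray), 0 where there is no reading), "K" (3x3 intrinsics, pixels), "dist_coeffs" ([k1, k2, p1, p2, k3] as OpenCV has them; the pictures are not rectified), "world_from_camera" (4x4, takes a point from camera to world coordinates). Camera axes: x right, y down, z forward; pixel columns grow to the right and rows downward; lengths in m; the calibration is good to about 2 mm. A picture is of the moment at which its call begins.
- hand_in(): hands the job in; it is judged then, once.
The state is a dict: "clock": time; "joint_pos": joint angles; "qvel": joint speeds; "tau": joint torques, N m; "tcp_pos": TCP position; "orientation": TCP orientation; "wrist_force": force on the tool from outside, world axes, zero at the start; "ft_torque": the same for the moment, N m; "finger_gap": finger opening in m; "grip_force": force on a finger pad.
Only numpy, scipy, OpenCV 4.12 (cv2) and the standard library are available. Lean on these libraries where they do the work, as an engineer would, in place of code of your own. Each camera call takes 0.05 s, during which the arm holds its last target. There are 200 camera calls.

## Task

Slide the orange-tabbed locking fork all the way off the spool's steel collar, then take the spool by its blue handle and draw it gently straight out along its leaning bore, about 40 mm, until the whole yellow band shows while the red band stays hidden in the bore. Do not force the spool sideways, never let it come so far that the red band shows, and leave the wrench, screwdriver and blue tray alone. Finish while still holding the spool there, still and in line with the bore, with the fork left slid out.

Things in the scene. Friction and masses are not known exactly. Their poses are not given: they have to be found in the camera images.
- valve: aluminium block 80 x 200 x 90 mm, fixed. Origin: centre of the bore's mouth, 125 mm above the table. z axis: the bore's axis, pointing out, leaning 0.30 rad from vertical towards the block's -x (robot side). Top face: plane z = 0, x -40 to 40, y -55 to 145 mm. The round bore is 17 mm wide, right through; the spool has 0.5 mm all round
- spool: loose spool, 0.2 to 0.45 kg, in the bore. Origin: centre of the collar's underside, resting on the block's face at the start; z axis up the handle. Steel collar 44 mm wide, z 0 to 8; round blue handle 22 mm wide, z 8 to 75; rod 16 mm wide, 80 mm long below the collar: yellow band 20 to 28 mm, red band 52 to 64 mm below it. Let go, it slides back in
- spool_grip (a point): point on the axis of the spool's blue handle 50 mm above the collar's underside, a good height to grip
- keeper (a joint): travel in m of the locking fork along the valve's +y: 0 = in, its prongs 2 mm above the collar on both sides of the handle; 0.040 = out at its stop. Clear of the collar from about 0.029. Starts at 0 to 0.010; about 3 N of friction, stays where it is left
- keeper_tab (a point): point in the fork's upright orange tab, 18 mm below its top, at x = 0, y = 95 mm + joint value, z = 48.5 mm in the valve's frame. The tab is 12 mm thick along the valve's y (pinch it across this), 24 mm wide along x, and stands 50 mm above the fork plate, whose top is at z = 16.5 mm (guide strips 18 mm)
- wrench: steel wrench lying on the trolley top, a bystander
- screwdriver: red-handled screwdriver lying on the trolley top, a bystander
- tray: blue plastic parts tray 120 x 160 x 45 mm, a bystander; origin under its centre
- fixture: dark base plate 170 x 250 x 12 mm with red cheeks, bolted to the trolley top; it carries the leaning valve block. Its origin lies on the work surface straight below the bore's mouth
Mind the look-alikes: they are no part of the job. What is shaped like the spool but pink or purple is not meant.

How it is judged:
On the way, in this order (a step that is already met when the one before it is completed fails the run):
1. the fork is slid out off the collar while the spool is still seated (value of joint keeper above 0.032 m and z of spool in the frame of valve below 0.005 m), for 0.2 s.
2. the spool is held in the fingers with the yellow band out and the red band hidden (z of spool in the frame of valve between 0.027 and 0.053 m and contact force between the fingers and spool above 1 N), for 0.3 s.
At the end, for the whole second after the job is handed in: The spool is held still in the fingers (under 10 mm/s, over 1 N of contact) with its collar 27 to 53 mm out from the block's face along the bore (yellow band out, red band in), within 0.07 rad of the bore's axis, and the fork still slid out by more than 30 mm of its 40 (all of step 2 and angle between the z axis of spool and the z axis of valve, either way round below 0.07 rad and linear speed of spool below 0.01 m/s and value of joint keeper above 0.03 m); the arm keeps its last pose, push and grip.
It fails at once if the spool was drawn so far that the red band showed (collar over 56 mm out) (z of spool in the frame of valve above 0.056 m).
It fails at once if the spool was forced against its bore (over 40 N) (contact force between spool and valve above 40 N).
It fails at once if the wrench was disturbed (over 20 mm) (distance of wrench from where it was at the start of the episode above 0.02 m).
It fails at once if the screwdriver was disturbed (over 20 mm) (distance of screwdriver from where it was at the start of the episode above 0.02 m).
It fails at once if the tray was disturbed (over 20 mm) (distance of tray from where it was at the start of the episode above 0.02 m).
It also fails if it takes over 51 s, if anything falls off the work surface, if the arm or the gripper's body presses on something with over 40 N, if the wrist force passes 120 N, or if a joint passes its speed limit or range.

## Working session

There is one attempt and no reset: what is moved stays moved. The work goes in short steps, Python scripts to look and compute and a tool call to move; the robot and the scene stay as the last step left them, time stands still between calls to the robot, and variables do not carry over. Pictures are saved under pics/ and viewed, at most 10 in all, crops included, and the job is handed in when it is done.

Besides the shell and the picture viewer there is one more tool, called after "Request:" by a JSON object that holds its "method" and its "body", one argument or row to a line. step_arm: Moves the arm, as the interface text tells. Its arguments: {"type":"object","properties":{"deltas":{"type":"array","items":{"type":"array","items":{"type":"number"}}},"newtons":{"type":"number"}},"required":["deltas"]}

```bash
mkdir -p pics; ls; cat > h.py <<'E'
import numpy as np, cv2, pickle
from workcell import *
def snap(n,tag):
    c=read_camera(n); pickle.dump(c,open(f'pics/{tag}.pkl','wb'))
    cv2.imwrite(f'pics/{tag}.png',c['image'][:,:,::-1]); return c
def world(c,uv,z=None):
    "pixels + depth -> world"
    uv=np.asarray(uv,float).reshape(-1,2)
    p=cv2.undistortPoints(uv[:,None],np.array(c['K']),np.array(c['dist_coeffs'])).reshape(-1,2)
    if z is None: z=c['z_map'][uv[:,1].astype(int),uv[:,0].astype(int)]
    P=np.c_[p,np.ones(len(p))]*np.reshape(z,(-1,1))
    T=np.array(c['world_from_camera']); return P@T[:3,:3].T+T[:3,3]
def hsvmask(c,lo,hi):
    return cv2.inRange(cv2.cvtColor(c['image'],cv2.COLOR_RGB2HSV),lo,hi)
E
python3 - <<'E'
from h import *
a=snap('scene','a');b=snap('side','b');
cv2.imwrite('pics/ab.png',cv2.resize(np.hstack([a['image'],b['image']])[:,:,::-1],(800,300)))
s=get_state();print(s)
for c in(a,b):print(np.round(c['world_from_camera'],3).tolist())
E
```

```text
pics
{'clock': 0.1, 'joint_pos': array([-1.39607046e-01,  3.13948982e-01,  4.50801389e-02,  1.30357805e+00,
        2.99839372e-05,  1.43118804e+00]), 'qvel': array([-1.59351081e-03, -2.80457122e-03,  2.10580095e-03, -2.57065028e-04,
       -4.38878703e-05,  9.60161407e-04]), 'tau': array([ 3.58776997e-03, -4.81727242e+01,  2.99244744e+01,  1.27543980e-02,
       -1.12281841e-04,  1.60051752e-05]), 'tcp_pos': array([5.74549602e-01, 5.87004033e-05, 2.30479462e-01]), 'orientation': array([-6.68114746e-04,  7.07106110e-01,  7.07106971e-01, -4.84707897e-04]), 'wrist_force': array([-0.06982374,  0.2144283 ,  0.49976112]), 'ft_torque': array([ 0.01236321, -0.01405674,  0.02446921]), 'grip_force': 0.0, 'finger_gap': 0.08518393959874503}
[[-0.484, 0.734, -0.476, 1.237], [0.875, 0.398, -0.275, 0.347], [-0.012, -0.55, -0.835, 1.305], [0.0, 0.0, 0.0, 1.0]]
[[0.977, -0.12, 0.175, 0.343], [-0.212, -0.569, 0.794, -1.025], [0.005, -0.813, -0.582, 0.869], [0.0, 0.0, 0.0, 1.0]]
```

View pics/a.png

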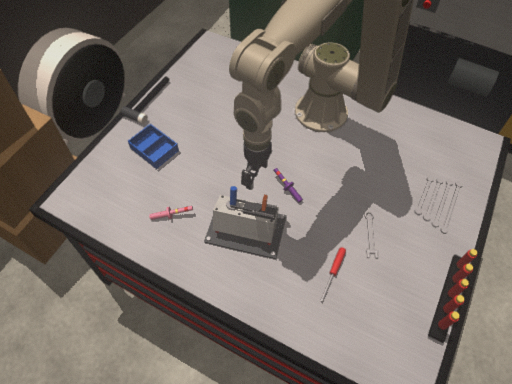

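View pics/b.png

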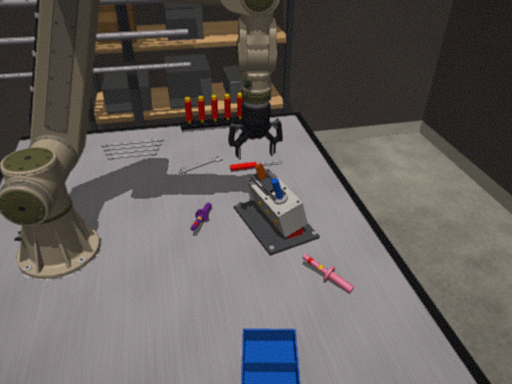

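The real spool's blue handle is at scene (234,195) and side (279,188), and the orange tab is at scene (265,203) and side (262,172). The look-alikes are a pink spool at scene (172,213) / side (328,272) and a purple one at scene (289,186) / side (203,215). The blue tray at scene (153,146) could also be taken for the handle by colour. I choose the blue upright handle in the block.

```bash
cat >> h.py <<'E'
def blob(c,lo,hi,near):
    m=hsvmask(c,lo,hi); n,l,st,ce=cv2.connectedComponentsWithStats(m)
    k=[i for i in range(1,n) if st[i,4]>15]; i=min(k,key=lambda i:np.hypot(*(ce[i]-near)))
    return l==i
BLUE=((105,120,40),(125,255,255)); ORG=((3,120,60),(18,255,255))
E
python3 - <<'E'
from h import *
C={t:pickle.load(open(f'pics/{t}.pkl','rb')) for t in 'ab'}
near={'a':((234,195),(265,203)),'b':((279,188),(262,172))}
for t,c in C.items():
    for nm,col,nr in(('blue',BLUE,near[t][0]),('org',ORG,near[t][1])):
        m=blob(c,*col,nr); v,u=np.nonzero(m); P=world(c,np.c_[u,v]); 
        P=P[c['z_map'][v,u]>0]
        print(t,nm,len(P),u.min(),u.max(),v.min(),v.max(),'med',np.median(P,0).round(4),'lo',np.percentile(P,3,0).round(3),'hi',np.percentile(P,97,0).round(3))
    # block: points near with height 0.03-.16 , plus base plate edges
    v,u=np.mgrid[0:384,0:512]; P=world(c,np.c_[u.ravel(),v.ravel()]); 
    z=c['z_map'].ravel(); k=(z>0)&(abs(P[:,2]-.012)<.004)&(P[:,0]>.45)&(P[:,0]<.85)&(abs(P[:,1])<.25)
    img=c['image'].reshape(-1,3).max(1); k&=img<110
    m=np.zeros(384*512,np.uint8);m[k]=255
    Q=P[k]; r=cv2.minAreaRect((Q[:,:2]*1000).astype(np.float32)); print('plate',k.sum(),r)
a=C['a']['image'][150:270,180:310,::-1];b=C['b']['image'][140:260,215:345,::-1]
cv2.imwrite('pics/crop.png',np.hstack([cv2.resize(x,(400,370),interpolation=2) for x in(a,b)]))
w=snap('wrist','w')
E
```

```text
a blue 17 231 235 187 190 med [ 0.6184 -0.0581  0.1967] lo [ 0.612 -0.066  0.194] hi [ 0.626 -0.052  0.201]
a org 53 262 266 195 210 med [0.6091 0.0452 0.1738] lo [0.588 0.038 0.149] hi [0.618 0.052 0.192]
plate 1083 ((593.23681640625, 53.793121337890625), (268.7949523925781, 372.2077941894531), 7.223189353942871)
b blue 138 271 282 178 198 med [ 0.623  -0.0653  0.1757] lo [ 0.61  -0.072  0.141] hi [ 0.638 -0.052  0.2  ]
b org 123 254 266 163 179 med [0.6001 0.0367 0.167 ] lo [0.586 0.031 0.138] hi [0.62  0.059 0.192]
plate 1451 ((608.0822143554688, -0.8924560546875), (177.26271057128906, 323.74053955078125), 28.033857345581055)
```

View pics/crop.png

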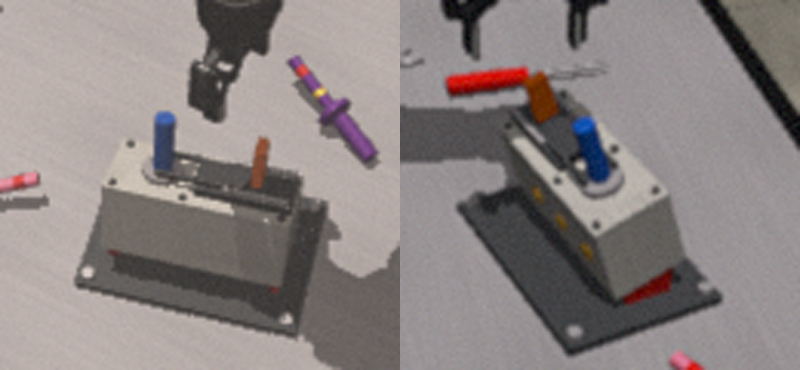

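View pics/w.png

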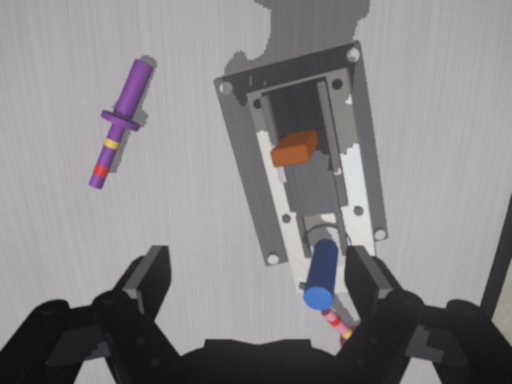

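The crop confirms the blue handle stands in the block, with the orange tab beside it. The wrist view shows the plate bolts at (226,88), (352,55), (272,260) and (380,235), the tab at (295,148) and the handle top at (318,298).

```bash
cat >> h.py <<'E'
from scipy.spatial.transform import Rotation as R
def valve(yaw): return (R.from_euler('z',yaw)*R.from_euler('y',-0.30)).as_matrix()
E
python3 - <<'E'
from h import *
c=pickle.load(open('pics/w.pkl','rb'))
uv=np.array([(226,88),(352,55),(380,235),(272,260)]); W=world(c,uv);print(W.round(4))
y=W[[0,1]].mean(0)-W[[2,3]].mean(0); print('yaw long',np.arctan2(-y[0],y[1]), 'wid',np.arctan2(*(W[2]-W[3])[[1,0]]),np.arctan2(*(W[1]-W[0])[[1,0]]))
yaw=np.arctan2(-y[0],y[1])
holes=[(257,103),(337,84),(286,218),(358,211)]; H=world(c,holes); 
V=valve(yaw); print('holes in valve axes',(H@V).round(4))
for t in 'wab':
  c=pickle.load(open(f'pics/{t}.pkl','rb'))
  for nm,col,nr in(('blue',BLUE,dict(w=(320,280),a=(234,195),b=(279,188))[t]),('org',ORG,dict(w=(295,148),a=(265,203),b=(262,172))[t])):
    m=blob(c,*col,nr); v,u=np.nonzero(m); P=world(c,np.c_[u,v]);P=P[c['z_map'][v,u]>0]
    Q=P@V; print(t,nm,len(P),'lo med hi valve axes',np.percentile(Q,[2,50,98],axis=0).round(4).tolist())
print(np.array(get_state()['tcp_pos'])@V, V.round(3).tolist())
# top-face points: z dominated
c=pickle.load(open('pics/w.pkl','rb'));v,u=np.mgrid[0:384,0:512];P=world(c,np.c_[u.ravel(),v.ravel()]);Q=P@V
# gray face light
k=(P[:,2]>.08)&(P[:,2]<.17)&(c['z_map'].ravel()>0)
print('face z hist',np.histogram(Q[k,2],np.arange(-.1,.05,.004)))
E
```

```text
[[ 0.5392  0.0836  0.0175]
 [ 0.6781  0.1194  0.0172]
 [ 0.7349 -0.0979  0.0179]
 [ 0.594  -0.1347  0.0174]]
yaw long 0.25074499673546957 wid 0.25511005050782654 0.2523201969817903
holes in valve axes [[ 0.5831 -0.0741 -0.0567]
 [ 0.6473 -0.0745 -0.0565]
 [ 0.5841 -0.1779 -0.0555]
 [ 0.647  -0.1788 -0.056 ]]
w blue 569 lo med hi valve axes [[0.6071, -0.2178, 0.0119], [0.6164, -0.2076, 0.0155], [0.6252, -0.1995, 0.0166]]
w org 1168 lo med hi valve axes [[0.6055, -0.1122, -0.0376], [0.6184, -0.1042, 0.006], [0.6275, -0.1014, 0.0083]]
a blue 17 lo med hi valve axes [[0.6099, -0.2176, 0.0127], [0.6167, -0.2103, 0.0151], [0.6242, -0.2032, 0.0193]]
a org 53 lo med hi valve axes [[0.6085, -0.1114, -0.0392], [0.626, -0.1068, -0.0115], [0.6304, -0.1018, 0.0086]]
b blue 138 lo med hi valve axes [[0.6054, -0.2234, -0.0436], [0.6129, -0.219, -0.0057], [0.6238, -0.2022, 0.0187]]
b org 123 lo med hi valve axes [[0.6033, -0.1182, -0.1291], [0.6147, -0.1137, -0.0151], [0.6544, 0.0452, 0.0097]]
[ 0.59995485 -0.14253745  0.05580411] [[0.925, -0.248, -0.286], [0.237, 0.969, -0.073], [0.296, 0.0, 0.955]
[... 284 characters left out ...]
0e-01, -9.60000000e-02, -9.20000000e-02, -8.80000000e-02,
       -8.40000000e-02, -8.00000000e-02, -7.60000000e-02, -7.20000000e-02,
       -6.80000000e-02, -6.40000000e-02, -6.00000000e-02, -5.60000000e-02,
       -5.20000000e-02, -4.80000000e-02, -4.40000000e-02, -4.00000000e-02,
       -3.60000000e-02, -3.20000000e-02, -2.80000000e-02, -2.40000000e-02,
       -2.00000000e-02, -1.60000000e-02, -1.20000000e-02, -8.00000000e-03,
       -4.00000000e-03,  8.32667268e-17,  4.00000000e-03,  8.00000000e-03,
        1.20000000e-02,  1.60000000e-02,  2.00000000e-02,  2.40000000e-02,
        2.80000000e-02,  3.20000000e-02,  3.60000000e-02,  4.00000000e-02,
        4.40000000e-02,  4.80000000e-02]))
```

```bash
cat >> h.py <<'E'
YAW=0.2515; V=valve(YAW); O=valve(0.25074)@np.array([.616,-.2085,-.058]); O[2]-=.001
RT=np.c_[-V[:,0],V[:,1],-V[:,2]]
def plan(pv,rt=RT):
    "from current state to grasp point at pv (valve frame, m)"
    s=get_state(); q=s['orientation']; R0=R.from_quat(np.r_[q[1:],q[0]])
    rv=np.degrees((R.from_matrix(rt)*R0.inv()).as_rotvec())
    tgt=O+V@np.array(pv)+rt[:,2]*grasp_offset
    d=(tgt-s['tcp_pos'])*1000; print('dmm',d.round(1),'rotdeg',rv.round(2),np.linalg.norm(rv).round(1),'in valve',(d@V).round(1))
E
python3 - <<'E'
from h import *
print(O,grasp_offset,V.round(3).tolist()); plan([0,.1017,.1285]); plan([0,.1017,.1285],RT*[-1,-1,1])
E
```

```text
[ 0.63842213 -0.05171119  0.12563093] 0.0187 [[0.925, -0.249, -0.286], [0.238, 0.969, -0.074], [0.296, -0.0, 0.955]]
dmm [ 7.1 38.7 -0.1] rotdeg [-12.07 -15.71 103.54] 105.4 in valve [15.7 35.7 -4.9]
dmm [ 7.1 38.7 -0.1] rotdeg [ 14.55 -11.39 -75.  ] 77.2 in valve [15.7 35.7 -4.9]
```

Request:
{"method": "step_arm", "body": {
  "deltas": [
    [0.5,3,2,-0.93,-1.21,7.96,1],
    [0.5,3,2,-0.93,-1.21,7.96,1],
    [0.5,3,2,-0.93,-1.21,7.96,1],
    [0.5,3,2,-0.93,-1.21,7.96,1],
    [0.5,3,2,-0.93,-1.21,7.96,1]
  ]
}}

```text
clock: 0.65
tcp_pos: [0.5773, 0.0153, 0.241]
orientation: [0.065, 0.42, 0.905, 0.008]
wrist_force: [0.6, -0.5, 0.0]
finger_gap: 0.0852
grip_force: 0.0
```

Request:
{"method": "step_arm", "body": {
  "deltas": [
    [0.5,3,0,-0.93,-1.21,7.96,1],
    [0.5,3,0,-0.93,-1.21,7.96,1],
    [0.5,3,0,-0.93,-1.21,7.96,1],
    [0.5,3,0,-0.93,-1.21,7.96,1],
    [0.5,3,0,-0.93,-1.21,7.96,1]
  ]
}}

```text
clock: 1.15
tcp_pos: [0.5796, 0.0303, 0.241]
orientation: [0.121, 0.083, 0.989, 0.016]
wrist_force: [0.0, -0.4, 0.6]
finger_gap: 0.0854
grip_force: 0.0
```

Request:
{"method": "step_arm", "body": {
  "deltas": [
    [0.5,3,0,-0.93,-1.21,7.96,1],
    [0.5,3,0,-0.93,-1.21,7.96,1],
    [0.5,3,0,-0.93,-1.21,7.96,1],
    [0,0,0,0,0,0,1],
    [0,0,0,0,0,0,1]
  ]
}}

```text
clock: 1.65
tcp_pos: [0.5813, 0.0388, 0.2411]
orientation: [0.148, -0.122, 0.981, 0.02]
wrist_force: [-0.2, -0.1, 1.0]
finger_gap: 0.0855
grip_force: 0.0
```

```bash
python3 - <<'E'
from h import *
s=get_state();print(s['joint_pos'].round(3),s['tcp_pos']); plan([0,.1017,.1285]);plan([0,.1017,.0485])
snap('wrist','w2')
E
```

```text
[-0.129  0.09  -0.256  0.945  0.111 -0.36 ] [0.58126847 0.03880497 0.24109381]
dmm [  0.4  -0.1 -10.6] rotdeg [-0.12 -0.05  0.23] 0.3 in valve [ -2.8  -0.2 -10.2]
dmm [ 23.3   5.8 -87. ] rotdeg [-0.12 -0.05  0.23] 0.3 in valve [ -2.8  -0.2 -90.2]
```

View pics/w2.png

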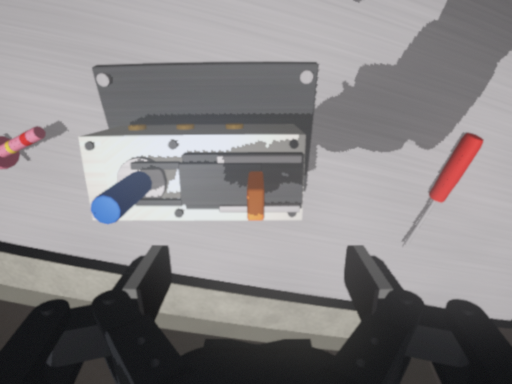

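The tab sits at (256,195), midway between the fingers and square to them. Descending onto it along the bore axis.

Request:
{"method": "step_arm", "body": {
  "deltas": [
    [4.6,1.2,-17.4,0,0,0,0.3],
    [4.6,1.2,-17.4,0,0,0,0],
    [4.6,1.2,-17.4,0,0,0,0],
    [4.6,1.2,-17.4,0,0,0,0],
    [4.6,1.2,-17.4,0,0,0.2,0]
  ]
}}

```text
clock: 2.2
tcp_pos: [0.6048, 0.0451, 0.1536]
orientation: [0.148, -0.124, 0.981, 0.02]
wrist_force: [-0.4, -0.6, -0.2]
finger_gap: 0.0428
grip_force: 0.0
```

Request:
{"method": "step_arm", "body": {
  "deltas": [
    [0,0,0,0,0,0,-1],
    [0,0,0,0,0,0,-1],
    [0,0,0,0,0,0,-1],
    [0,0,0,0,0,0,-1],
    [0,0,0,0,0,0,-1]
  ],
  "newtons": 30
}}

```text
clock: 2.7
tcp_pos: [0.6045, 0.0448, 0.1545]
orientation: [0.148, -0.125, 0.981, 0.02]
wrist_force: [1.3, -0.6, -6.5]
finger_gap: 0.011
grip_force: 34.5
```

```bash
python3 - <<'E'
from h import *
plan([0,.1017,.0485]);s=get_state();print(s['finger_gap'],s['grip_force'],s['wrist_force'])
E
```

```text
dmm [ 0.1 -0.2 -0.4] rotdeg [-0.08  0.01 -0.14] 0.2 in valve [-0.1 -0.2 -0.4]
0.01097519769311176 34.48863923549652 [ 1.28893326 -0.61499715 -6.5333796 ]
```

Request:
{"method": "step_arm", "body": {
  "deltas": [
    [-1,3.9,0,0,0,0,-1],
    [-1,3.9,0,0,0,0,-1],
    [-1,3.9,0,0,0,0,-1],
    [-1,3.9,0,0,0,0,-1],
    [-1,3.9,0,0,0,0,-1]
  ]
}}

```text
clock: 3.2
tcp_pos: [0.5994, 0.0647, 0.1545]
orientation: [0.148, -0.125, 0.981, 0.02]
wrist_force: [0.3, -3.2, -3.7]
finger_gap: 0.0115
grip_force: 34.8
```

Request:
{"method": "step_arm", "body": {
  "deltas": [
    [-1,3.9,0,0,0,0,-1],
    [-1,3.9,0,0,0,0,-1],
    [-0.8,2.9,0,0,0,0,-1],
    [0,0,0,0,0,0,-1],
    [0,0,0,0,0,0,-1]
  ]
}}

```text
clock: 3.7
tcp_pos: [0.5966, 0.0755, 0.1545]
orientation: [0.148, -0.125, 0.981, 0.02]
wrist_force: [-0.1, -1.5, -1.0]
finger_gap: 0.0118
grip_force: 35.2
```

```bash
python3 - <<'E'
from h import *
plan([0,.135,.0485]);s=get_state();print(s['finger_gap'],s['grip_force'],s['wrist_force']@V)
E
```

```text
dmm [-0.3  1.4 -0.4] rotdeg [-0.12  0.02 -0.19] 0.2 in valve [-0.1  1.4 -0.4]
0.01181207728044683 35.205981731414795 [-0.79266404 -1.43581968 -0.84107146]
```

Fork at about 38–39 mm. Releasing, lifting along the axis and moving over the handle.

Request:
{"method": "step_arm", "body": {
  "deltas": [
    [0,0,0,0,0,0,0],
    [0,0,0,0,0,0,0],
    [0,0,0,0,0,0,0],
    [-5.1,-1.3,17.2,0,0,0,0],
    [-5.1,-1.3,17.2,0,0,0,0]
  ]
}}

```text
clock: 4.2
tcp_pos: [0.5861, 0.0729, 0.1887]
orientation: [0.148, -0.126, 0.981, 0.02]
wrist_force: [0.5, -0.2, 0.7]
finger_gap: 0.0425
grip_force: 0.0
```

Request:
{"method": "step_arm", "body": {
  "deltas": [
    [-5.1,-1.3,17.2,0,0,0,0],
    [-5.1,-1.3,17.2,0,0,0,0.3],
    [-5.1,-1.3,17.2,0,0,0,0.5],
    [0,0,0,0,0,0,0.5],
    [8.3,-32.4,0,0,0,0,0.5]
  ]
}}

```text
clock: 4.7
tcp_pos: [0.5792, 0.0388, 0.2409]
orientation: [0.149, -0.128, 0.98, 0.021]
wrist_force: [1.3, -0.6, -0.1]
finger_gap: 0.0639
grip_force: 0.0
```

Request:
{"method": "step_arm", "body": {
  "deltas": [
    [8.3,-32.4,0,0,0,0,0.5],
    [8.3,-32.4,0,0,0,0,0.5],
    [8.3,-32.4,0,0,0,0,0.5],
    [0,0,0,0,0,0,0.5],
    [0,0,0,0,0,0,0.5]
  ]
}}

```text
clock: 5.2
tcp_pos: [0.6043, -0.0614, 0.239]
orientation: [0.148, -0.125, 0.981, 0.02]
wrist_force: [1.1, 0.8, 0.4]
finger_gap: 0.064
grip_force: 0.0
```

```bash
python3 - <<'E'
from h import *
plan([0,0,.050])
c=snap('wrist','w3')
for nm,col,nr in(('blue',BLUE,(256,200)),('org',ORG,(400,190))):
    m=blob(c,*col,nr); v,u=np.nonzero(m); P=world(c,np.c_[u,v]);P=P[c['z_map'][v,u]>0]
    Q=(P-O)@V; print(nm,len(P),'lo med hi',np.percentile(Q,[2,50,98],axis=0).round(4).tolist())
    k=Q[:,2]>Q[:,2].max()-.006; print('top',k.sum(),Q[k].min(0).round(4),Q[k].max(0).round(4))
E
```

```text
dmm [ 25.2   7.4 -83.5] rotdeg [-0.15 -0.07 -0.08] 0.2 in valve [  0.4   0.9 -87.5]
blue 111 lo med hi [[0.0023, -0.0082, 0.0734], [0.0054, -0.0023, 0.0747], [0.0085, 0.0051, 0.0759]]
top 111 [ 0.0016 -0.009   0.0729] [0.0088 0.0058 0.0763]
org 1434 lo med hi [[-0.0127, 0.1274, 0.0205], [-0.0035, 0.1286, 0.0532], [0.0085, 0.1374, 0.067]]
top 491 [-0.0126  0.1271  0.062 ] [0.0094 0.1391 0.0679]
```

View pics/w3.png

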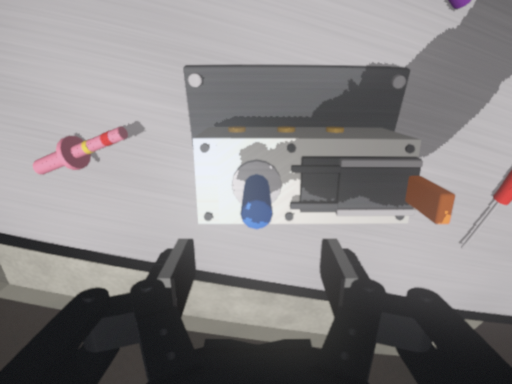

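The fork is out (tab measured at y≈133 mm, so joint ≈38 mm). The handle is centred at about (256,205), and the wide mask below refines it.

```bash
python3 - <<'E'
from h import *
c=pickle.load(open('pics/w3.pkl','rb'))
m=blob(c,(105,120,20),(130,255,255),(256,205)); v,u=np.nonzero(m); P=world(c,np.c_[u,v]);k=c['z_map'][v,u]>0
Q=((P-O)@V)[k]; print(len(Q),u.min(),u.max(),v.min(),v.max())
for a,b in((.015,.03),(.03,.045),(.045,.06),(.06,.072),(.073,.08)):
    q=Q[(Q[:,2]>a)&(Q[:,2]<b)]; print(a,len(q),np.percentile(q,[2,98],axis=0)[:,:2].round(4).tolist() if len(q) else '')
E
```

```text
111 244 266 218 227
0.015 0 
0.03 0 
0.045 0 
0.06 0 
0.073 109 [[0.0023, -0.0082], [0.0085, 0.0051]]
```

```bash
python3 - <<'E'
from h import *
c=pickle.load(open('pics/w3.pkl','rb'))
hs=cv2.cvtColor(c['image'],cv2.COLOR_RGB2HSV); print(hs[190,256],hs[210,256],hs[223,256])
m=blob(c,(100,110,20),(130,255,255),(256,205)); 
v,u=np.mgrid[0:384,0:512];v=v.ravel();u=u.ravel();P=world(c,np.c_[u,v]);Q=(P-O)@V
k=(c['z_map'].ravel()>0)&(abs(Q[:,0])<.02)&(abs(Q[:,1])<.02)
for a,b in((.015,.03),(.03,.045),(.045,.06),(.06,.072),(.073,.08)):
    q=Q[k&(Q[:,2]>a)&(Q[:,2]<b)]; print(a,len(q),np.percentile(q,[2,98],axis=0)[:,:2].round(4).tolist() if len(q) else '')
E
```

```text
[112  70 121] [110 104 160] [109 126 207]
0.015 118 [[-0.0114, -0.0105], [-0.0028, 0.0094]]
0.03 148 [[-0.0114, -0.0109], [-0.0022, 0.0094]]
0.045 174 [[-0.0115, -0.0106], [-0.0021, 0.0094]]
0.06 169 [[-0.0114, -0.0108], [-0.0021, 0.0095]]
0.073 726 [[-0.0102, -0.0103], [0.0087, 0.0085]]
```

Request:
{"method": "step_arm", "body": {
  "deltas": [
    [5,1.3,-16.7,0,0,0,0.3],
    [5,1.3,-16.7,0,0,0,0],
    [5,1.3,-16.7,0,0,0,0],
    [5,1.3,-16.7,0,0,0,0],
    [5,1.3,-16.7,0,0,0,0]
  ]
}}

```text
clock: 5.75
tcp_pos: [0.6292, -0.0525, 0.1561]
orientation: [0.148, -0.126, 0.981, 0.02]
wrist_force: [0.5, -0.1, -0.5]
finger_gap: 0.0426
grip_force: 0.0
```

Request:
{"method": "step_arm", "body": {
  "deltas": [
    [0,0,0,0,0,0,0],
    [0,0,0,0,0,0,-0.2],
    [0,0,0,0,0,0,-0.3],
    [0,0,0,0,0,0,-0.35],
    [0,0,0,0,0,0,-0.4]
  ],
  "newtons": 25
}}

```text
clock: 6.25
tcp_pos: [0.6298, -0.0545, 0.1579]
orientation: [0.149, -0.125, 0.981, 0.019]
wrist_force: [0.9, -0.0, 0.6]
finger_gap: 0.0258
grip_force: 0.0
```

```bash
python3 - <<'E'
from h import *
plan([-.0005,-.0007,.050]);s=get_state();print(s['finger_gap'],s['grip_force'],s['wrist_force']@V,s['ft_torque'])
E
```

```text
dmm [-0.6 -0.3 -2.5] rotdeg [-0.07  0.1  -0.17] 0.2 in valve [-1.4 -0.1 -2.2]
0.02583859592058335 0.0 [ 1.00746581 -0.23171761  0.32990598] [-0.02310331  0.31497762  0.02154973]
```

Request:
{"method": "step_arm", "body": {
  "deltas": [
    [0,0,0,0,0,0,-0.5],
    [0,0,0,0,0,0,-0.6],
    [0,0,0,0,0,0,-1],
    [0,0,0,0,0,0,-1]
  ],
  "newtons": 25
}}

```text
clock: 6.65
tcp_pos: [0.6298, -0.0548, 0.1577]
orientation: [0.149, -0.125, 0.981, 0.019]
wrist_force: [-2.6, -1.2, 4.9]
finger_gap: 0.0214
grip_force: 24.4
```

```bash
python3 - <<'E'
from h import *
plan([-.0005,-.0007,.050]);s=get_state();print(s['finger_gap'],s['grip_force'],s['wrist_force']@V,s['ft_torque'])
E
```

```text
dmm [-0.6 -0.  -2.3] rotdeg [-0.06  0.08 -0.15] 0.2 in valve [-1.2  0.2 -2. ]
0.021427810628398075 24.438667595386505 [-1.27816893 -0.51118464  5.51728752] [-0.24079378  0.40802315  0.00126304]
```

Request:
{"method": "step_arm", "body": {
  "deltas": [
    [-0.57,-0.15,1.91,0,0,0,-1],
    [-0.57,-0.15,1.91,0,0,0,-1],
    [-0.57,-0.15,1.91,0,0,0,-1],
    [-0.57,-0.15,1.91,0,0,0,-1],
    [-0.57,-0.15,1.91,0,0,0,-1]
  ]
}}

```text
clock: 7.15
tcp_pos: [0.6267, -0.0554, 0.1663]
orientation: [0.148, -0.125, 0.981, 0.02]
wrist_force: [3.3, -2.0, -4.6]
finger_gap: 0.0217
grip_force: 24.7
```

```bash
python3 - <<'E'
from h import *
plan([-.0005,-.0007,.050]);s=get_state();print(s['finger_gap'],s['grip_force'],s['wrist_force']@V,s['ft_torque'])
E
```

```text
dmm [  2.5   0.6 -10.9] rotdeg [-0.07  0.01 -0.15] 0.2 in valve [ -0.8  -0.  -11.2]
0.021668500891008455 24.720267355442047 [ 1.22650245 -2.75610452 -5.1990042 ] [-0.74845452 -0.37649266 -0.22715095]
```

Small side forces (under 3 N), so I continue.

Request:
{"method": "step_arm", "body": {
  "deltas": [
    [-0.86,-0.22,2.87,0,0,0,-1],
    [-0.86,-0.22,2.87,0,0,0,-1],
    [-0.86,-0.22,2.87,0,0,0,-1],
    [-0.86,-0.22,2.87,0,0,0,-1],
    [-0.86,-0.22,2.87,0,0,0,-1]
  ]
}}

```text
clock: 7.65
tcp_pos: [0.6222, -0.0564, 0.181]
orientation: [0.148, -0.125, 0.981, 0.02]
wrist_force: [3.1, -3.4, -4.3]
finger_gap: 0.0212
grip_force: 24.9
```

Request:
{"method": "step_arm", "body": {
  "deltas": [
    [-0.86,-0.22,2.87,0,0,0,-1],
    [-0.86,-0.22,2.87,0,0,0,-1],
    [-0.86,-0.22,2.87,0,0,0,-1],
    [-0.86,-0.22,2.87,0,0,0,-1],
    [-0.86,-0.22,2.87,0,0,0,-1]
  ]
}}

```text
clock: 8.15
tcp_pos: [0.6178, -0.0573, 0.1953]
orientation: [0.148, -0.125, 0.981, 0.02]
wrist_force: [4.1, -2.7, -4.5]
finger_gap: 0.0211
grip_force: 25.0
```

Request:
{"method": "step_arm", "body": {
  "deltas": [
    [0,0,0,0,0,0,-1],
    [0,0,0,0,0,0,-1],
    [0,0,0,0,0,0,-1],
    [0,0,0,0,0,0,-1]
  ]
}}

```text
clock: 8.55
tcp_pos: [0.6181, -0.0573, 0.1953]
orientation: [0.149, -0.125, 0.981, 0.02]
wrist_force: [1.5, -2.9, -1.4]
finger_gap: 0.0216
grip_force: 25.3
```

```bash
python3 - <<'E'
from h import *
plan([-.0005,-.0007,.050]);s=get_state();print(s['finger_gap'],s['grip_force'],s['wrist_force']@V,s['ft_torque'])
a=snap('scene','a2');b=snap('side','b2')
a=a['image'][150:270,180:310,::-1];b=b['image'][140:260,215:345,::-1]
cv2.imwrite('pics/crop2.png',np.hstack([cv2.resize(x,(400,370),interpolation=2) for x in(a,b)]))
w=snap('wrist','w4')
m=blob(w,*ORG,(430,190)); v,u=np.nonzero(m); Q=(world(w,np.c_[u,v])-O)@V; print('tab',np.percentile(Q,[2,50,98],axis=0).round(4).tolist())
E
```

```text
dmm [ 11.1   2.5 -39.9] rotdeg [-0.09  0.03 -0.17] 0.2 in valve [ -0.9  -0.3 -41.5]
0.021552655138484648 25.340361893177032 [ 0.25420984 -3.14641287 -1.58990162] [-0.73967463 -0.09374143 -0.20013387]
tab [[-0.0129, 0.1272, 0.0198], [-0.0035, 0.1285, 0.0525], [0.009, 0.1373, 0.0669]]
```

View pics/crop2.png

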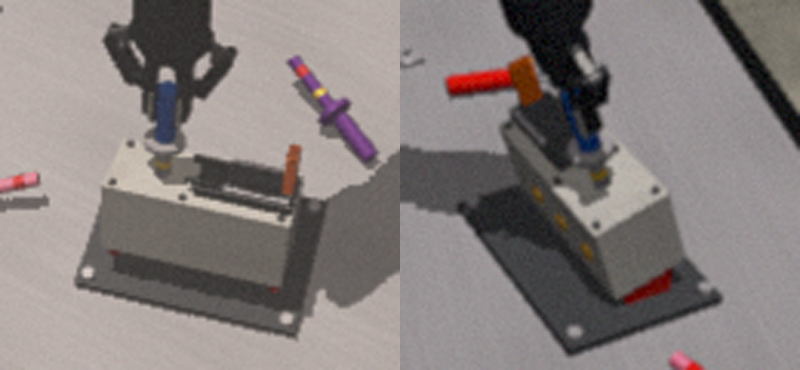

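View pics/w4.png

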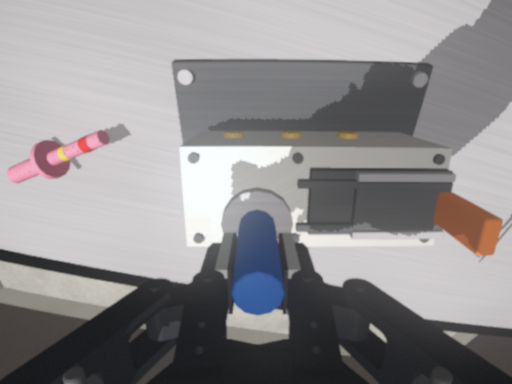

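The collar is raised at scene crop (165,140), the yellow band is fully visible at (163,163), and no red shows. The fork is still out. I'll check the collar height from depth, then hand in.

```bash
python3 - <<'E'
from h import *
w=pickle.load(open('pics/w4.pkl','rb')); Q=(world(w,[(232,205),(240,198),(280,200),(285,212),(210,165)])-O)@V; print(Q.round(4))
h=Q[:4,2].mean()-.008;print(h,np.abs(get_state()['qvel']).max())
if .034<h<.047: print(hand_in())
E
```

```text
[[-0.0137 -0.0147  0.0469]
 [-0.0179 -0.0099  0.0462]
 [-0.017   0.0136  0.047 ]
 [-0.0092  0.0169  0.0466]
 [-0.0264 -0.0343 -0.0019]]
0.03865859592369394 0.0028928290610807958
the job is handed in; nothing more can be done
None
```

The fork is slid out about 38 mm, and the spool is held still about 39 mm out in line with the bore, yellow band showing and red hidden; the job is handed in, but no verdict came back.

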